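# Run an indexing banding wheel back to its mark

### The arm

A 6-joint arm with a two-finger parallel gripper is mounted at the origin on the work surface. World frame = base frame: x ahead of the robot, y to its left, z up, the work surface at z = 0. Lengths are in mm, angles in rad, forces in N, time in s.
With the tool pointing down it reaches from about 350 to 875 mm from the base axis. Payload 4.2 kg.
Tool frame: the origin (TCP) lies midway between the tips of the shut fingers; the grasp point (between the pads) lies 19 mm behind it; y points along the fingers, x is the direction in which the jaws open and shut, and the axes are right-handed (so a half turn about y gives the same grasp; the last joint's range is limited). The gripper opens to 85 mm and grips with 20 to 120 N. Pads are 22 mm wide; open, the fingers measure 114 mm over their backs; the gripper's body (76 mm by 85 mm) begins 54 mm behind the grasp point. The pads swing forward as they close: fully open they stand 13 mm farther back than shut.
Start: joints at [-0.977, 0.385, 0.008, 0, -1.194, -0.259], TCP at [205.377, -590.271, 231.312] pointing down, gripper open.
Joint ranges: [-3.14, 3.14], [-1.21, 2.06], [-1.07, 1.41], [-3.16, 2.05], [-2.99, -0.16], [-3.1, 3.1]. Speed limits (rad/s): [2.79, 2.79, 3.14, 3.14, 3.14, 3.14].

### API

Orientations are given as a unit quaternion [x, y, z, w].
In Python, from bench import read_state, get_image, job_done gives the robot as it stands.
- The arm moves only by the tool play_rows, never from a script. Its argument "series" is a list of rows, each a list of 7 numbers: the shift along the tool's x, y, z in m, then the turn, a rotation vector about the tool's x, y, z in rad, then the finger opening in m, from 0 to 0.0854. In form: [[x, y, z, wx, wy, wz, claw], ...]. A call has 1 to 10 rows; each row shifts and turns the pose as measured when the row begins, along the tool's axes as they then stand; what a row does not reach is not made up. A row lasts 1/10 s, in which the tool goes at most 50 mm and 8.59 degrees, less where a joint would pass 70% of its speed; a pose out of reach is approached as far as the arm can. A call with a gripper value outside its range is refused whole. The fingers move at their own pace and stop on an object; the grip force is fixed at half the most. Time passes only in rows, so rows that do not move let the fingers close. It gives the time, the measured TCP pose, the force and the opening at its end, in the units of the state.
- read_state(): the state, without advancing time (a new reading comes with each control period).
- get_image(name): name is "scene" or "top" or "wrist"; returns a dict with "color" (384x512x3 uint8, red, green, blue), "intrinsics" (3x3 intrinsics, pixels), "origin" and "orientation" of the camera in the world. Camera axes: x right, y down, z forward; pixel columns grow to the right and rows downward; lengths in mm; the calibration is good to about 2 mm. The wrist camera is an equidistant fisheye: a pixel r from the principal point sees the ray r / f radians off the axis. A picture is of the moment at which its call begins. There is no depth.
- job_done(): hands the job in, once; it reports no verdict.
The state is a dict: "clock": time; "joints": joint angles; "joint_vel": joint speeds; "joint_efforts": joint torques, N m; "position": TCP position; "ee_rot": TCP orientation; "contact_force": force on the tool from outside, world axes, zero at the start; "wrist_torque": the same for the moment, N m; "gripper_width": finger opening in mm.
Only numpy, scipy, OpenCV 4.12 (cv2) and the standard library are available. Lean on these libraries where they do the work, as an engineer would, in place of code of your own. Each camera call takes 0.05 s, during which the arm holds its last target. There are 200 camera calls.

### The job

On the banding wheel with the brown wooden top, tip the ratchet pawl up out of the teeth by its red ball so that it lies back and stays open, then turn the wheel backwards (clockwise seen from above) by its black knob until the knob stands at that wheel's yellow pointer, and let go. Leave the pawl lying back, and leave the white-topped wheel and its pawl as they are.

Things in the scene. Friction and masses are not known exactly. Their poses are not given: they have to be found in the camera images.
- wheel_base: Fixed iron base, 210 mm across, of the banding wheel with the brown wooden top; origin on the wheel's vertical axis at table level, z up. On it turns a steel ratchet ring 192 mm across (tooth tops 56 mm above the table, 78 to 95 mm from the axis) with the wooden top, 148 mm across, upper face 60 mm above the table. The pawl's bracket stands on the base's +y side.
- wheel_ball (a point): Centre of the red ball, 18 mm across, tip of that wheel's pawl lever (7 mm thick). Shut: 108 mm from the wheel's axis along the base's +y, 108 mm above the table. It swings straight outwards from the axis about a level pin 118 mm from the axis, 62 mm above the table (arc radius 47 mm); lying back it is 157 mm from the axis, 88 mm high.
- wheel_pawl (a joint): Angle of that pawl (rad): 0 = shut, nose in the teeth; grows as the ball is tipped outwards; 1.22 = stop, lying back. Clear of the teeth above about 0.35. Weighted over centre: below about 0.6 it falls shut, above about 0.75 it falls open by itself and stays. Under 1 N tips it.
- wheel_knob (a point): Middle of the upright black turning knob on the wooden-topped wheel, 18 mm across, freely spinning on its pin, standing from 62 to 110 mm above the table (this point 85 mm), 62 mm from the wheel's axis.
- wheel (a joint): Angle of the wooden-topped wheel (rad): direction of its knob from the axis, anticlockwise from above, from the base's +x axis. Starts near 0. Backwards (clockwise, falling) it is held by the pawl until the pawl is lifted; forwards the pawl clicks over. Light friction, about 1 N at the knob; stays where it is left.
- wheel_mark (a point): Where the middle of the knob must come: 62 mm from that wheel's axis, 85 mm above the table, in line with its yellow pointer. The pointer is a fixed yellow clip outside the toothed ring, 62 mm tall, reaching from 98 to 131 mm from the axis; it lies 1.4 to 2.4 rad clockwise of the base's +x axis.
- other_knob (a point): Middle of the black knob of the other wheel, which is alike but has a white top. Leave alone.
- other_pawl (a joint): Angle of the white-topped wheel's pawl (rad), 0 = shut. Leave shut.
Mind the look-alikes: they are no part of the job. What is shaped like the part that bears wheel_mark but blue or pink is not meant.

How it is judged (in metres and radians):
On the way, in this order (a step that is already met when the one before it is completed fails the run):
1. the wooden-topped wheel's pawl is tipped back while the wheel is still where it was (value of joint wheel_pawl above 0.9 rad and value of joint wheel above -0.3 rad), for 0.2 s.
2. the wheel is turned back until its knob is at the pointer (horizontal distance between wheel_knob and wheel_mark below 0.013 m), for 0.2 s.
At the end, for the whole second after the job is handed in: The wooden-topped wheel's knob is at rest within 13 mm of its place at the yellow pointer, its pawl lies back (more than 0.9 rad open), and the white-topped wheel's knob is within 20 mm of where it was with its pawl down (under 0.3 rad) (horizontal distance between wheel_knob and wheel_mark below 0.013 m and value of joint wheel_pawl above 0.9 rad and velocity of joint wheel between -0.1 and 0.1 rad/s and distance of other_knob from where it was at the start of the episode below 0.02 m and value of joint other_pawl below 0.3 rad); the robot touches nothing.
It fails at once if the white-topped wheel is turned by more than 20 mm at its knob or its pawl is lifted (distance of other_knob from where it was at the start of the episode above 0.02 m or value of joint other_pawl above 0.3 rad).
It fails at once if the wheel is forced back against its pawl (value of joint wheel below -0.3 rad and value of joint wheel_pawl below 0.35 rad).
It fails at once if the wheel is turned forwards by more than a tooth (value of joint wheel above 0.6 rad).
It also fails if it takes over 48 s, if anything falls off the work surface, if the arm or the gripper's body presses on something with over 40 N, if the wrist force passes 120 N, or if a joint passes its speed limit or range.

## Working session

There is one attempt and no reset: what is moved stays moved. The work goes in short steps, Python scripts to look and compute and a tool call to move; the robot and the scene stay as the last step left them, time stands still between calls to the robot, and variables do not carry over. Pictures are saved under pics/ and viewed, about 8 in all and at most 12, crops included, and the job is handed in when it is done.

Besides the shell and the picture viewer there is one more tool, called after ">>>" as name(argument=value, ...) on one line, values as JSON. play_rows: Moves the arm, as the interface text tells. Its arguments: {"type":"object","properties":{"series":{"type":"array","items":{"type":"array","items":{"type":"number"}}}},"required":["series"]}

```bash
mkdir -p pics; cat > h.py <<'E'
import numpy as np,cv2
from bench import read_state,get_image,job_done
from scipy.spatial.transform import Rotation as R
def save(n,name):
    d=get_image(n); cv2.imwrite(f'pics/{name}.png',d['color'][...,::-1])
    np.savez(f'pics/{name}.npz',**{k:np.array(v) for k,v in d.items()}); return d
def load(name): return dict(np.load(f'pics/{name}.npz'))
def rot(d):
    o=np.array(d['orientation']); return o if o.shape==(3,3) else R.from_quat(o).as_matrix()
def ray(d,u,v,fish=False):
    K=np.array(d['intrinsics']); a=np.array([(u-K[0,2])/K[0,0],(v-K[1,2])/K[1,1]])
    if fish:
        r=np.hypot(*a); c=np.r_[a/r*np.sin(r),np.cos(r)]
    else: c=np.r_[a,1]
    c=rot(d)@c; return np.array(d['origin']),c/np.linalg.norm(c)
def atz(d,u,v,z,fish=False):
    o,c=ray(d,u,v,fish); return o+c*(z-o[2])/c[2]
def tri(rs):
    A=sum(np.eye(3)-np.outer(c,c) for o,c in rs); b=sum((np.eye(3)-np.outer(c,c))@o for o,c in rs)
    p=np.linalg.solve(A,b); return p,[np.linalg.norm((np.eye(3)-np.outer(c,c))@(p-o)) for o,c in rs]
def proj(d,p):
    c=rot(d).T@(np.array(p)-d['origin']); K=d['intrinsics']; return (K@c/c[2])[:2]
E
python3 - <<'E'
from h import *
a=save('scene','s0');b=save('top','t0')
cv2.imwrite('pics/w0.png',save('wrist','w0')['color'][...,::-1])
for d in(a,b): print(d['intrinsics'],d['origin'],d['orientation'])
print(read_state())
for n in('s0','t0'):
    i=cv2.imread(f'pics/{n}.png'); cv2.imwrite(f'pics/{n}b.png',cv2.resize(i,(768,576),interpolation=cv2.INTER_CUBIC))
E
```

```text
[[464.6487353    0.         265.29246614]
 [  0.         464.6487353  188.4597037 ]
 [  0.           0.           1.        ]] [1381.18901712 -196.99685156  974.79129812] [ 0.75084141  0.53705403 -0.21716354 -0.31725406]
[[389.16934163   0.         255.10665834]
 [  0.         389.16934163 185.24391811]
 [  0.           0.           1.        ]] [ 409.49712923   74.75284878 1189.71776103] [ 0.71238171 -0.698216    0.0430022  -0.05619185]
{'clock': 0.15, 'joints': array([-9.77400350e-01,  3.85369910e-01,  6.98375198e-03, -3.75764707e-04,
       -1.19398279e+00, -2.58583104e-01]), 'joint_vel': array([ 0.00130821, -0.00242666,  0.00450496,  0.00398147,  0.0003494 ,
        0.00095333]), 'joint_efforts': array([-4.26433007e-04, -3.92678547e+01,  1.88581234e+01,  4.18862522e+00,
       -3.41183229e-03,  5.22531693e-06]), 'position': array([ 205.24813578, -589.89309157,  230.49261653]), 'ee_rot': array([ 0.40926006,  0.57660552, -0.57598319, -0.41021415]), 'contact_force': array([0.40658346, 0.74790054, 0.30779331]), 'wrist_torque': array([ 0.04769363, -0.05867187,  0.00745003]), 'gripper_width': 85.32802557498502}
```

View pics/s0b.png

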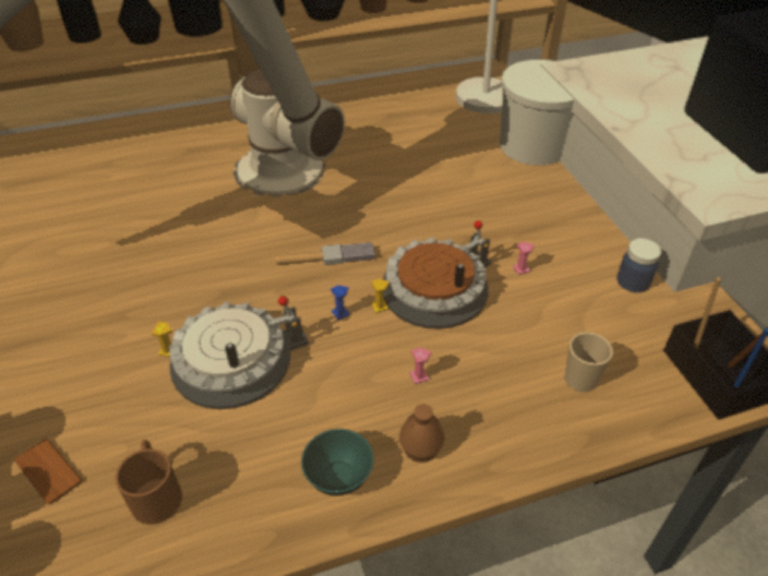

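View pics/t0b.png

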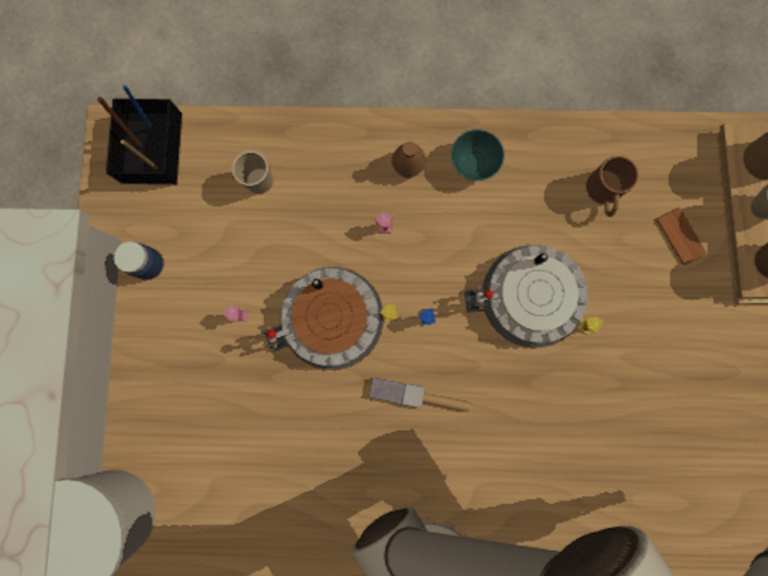

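Candidates, in shown pixels (1.5x scale):
- **Red balls:** brown wheel scene (478,225) / top (272,335). White wheel scene (283,300) / top (489,295), not meant.
- **Knobs:** brown wheel scene (460,270) / top (317,283). White wheel scene (232,355) / top (541,258), not meant.
- **Pointers:** yellow at the brown wheel, scene (381,295) / top (390,312). Not meant: yellow at the white wheel (163,338), blue (340,302), pink (524,257) and (420,365).

I choose the brown wheel's items.

```bash
python3 - <<'E'
from h import *
s,t=load('s0'),load('t0')
def blob(d,win,f):
    x0,y0,x1,y1=[int(q/1.5) for q in win]; h=cv2.cvtColor(d['color'],cv2.COLOR_RGB2HSV).astype(int)[y0:y1,x0:x1]
    m=f(h[...,0],h[...,1],h[...,2]).astype(np.uint8); n,l,st,c=cv2.connectedComponentsWithStats(m); k=1+np.argmax(st[1:,4])
    return c[k]+[x0,y0],st[k]+[x0,y0,0,0,0]
red=lambda h,s,v:((h<6)|(h>172))&(s>170)&(v>90)
yel=lambda h,s,v:(h>20)&(h<32)&(s>150)&(v>100)
blk=lambda h,s,v:(v<45)
for nm,f,ws,wt in (('ball',red,(465,212,492,240),(260,325,285,345)),('yel',yel,(368,275,392,315),(378,298,402,325)),('knob',blk,(450,258,470,290),(308,274,326,292))):
    a,sa=blob(s,ws,f);b,sb=blob(t,wt,f); print(nm,a,sa,b,sb); p,e=tri([ray(s,*a),ray(t,*b)]); print('   ',p.round(1),np.round(e,1))
# wheel top: ellipse of brown
for d,win in((s,(385,235,490,325)),(t,(275,265,390,370))):
    x0,y0,x1,y1=[int(q/1.5) for q in win]; h=cv2.cvtColor(d['color'],cv2.COLOR_RGB2HSV).astype(int)[y0:y1,x0:x1]
    m=((h[...,0]<11)&(h[...,1]>150)&(h[...,2]>70)).astype(np.uint8); m=cv2.morphologyEx(m,cv2.MORPH_OPEN,np.ones((3,3)))
    c=max(cv2.findContours(m,0,1)[0],key=cv2.contourArea); E=cv2.fitEllipse(cv2.convexHull(c)); u=np.array(E[0])+[x0,y0]; print(E,u,atz(d,*u,60))
a=cv2.resize(s['color'][140:220,215:360],None,fx=4,fy=4,interpolation=2);b=cv2.resize(t['color'][165:255,145:290],None,fx=4,fy=4,interpolation=2)
cv2.imwrite('pics/c0.png',np.vstack([a,b])[:600,:,::-1] if 0 else cv2.resize(np.vstack([a,b]),None,fx=.85,fy=.85)[...,::-1])
E
```

```text
ball [318.25       149.33333333] [317 148   4   4  12] [180.6  222.04] [178 220   6   5  25]
    [455.1 301.9 106.4] [0.1 0.1]
yel [252.76551724 196.32413793] [248 186  11  22 145] [259.03191489 208.        ] [253 203  12  11  94]
    [504.9  85.1  29.5] [0.1 0.1]
knob [305.88235294 185.23529412] [304 181   4   9  17] [211.85714286 189.76190476] [208 187   7   6  21]
    [551.8 223.6  74.2] [1.4 1.4]Traceback (most recent call last):
  File "<stdin>", line 16, in <module>
ValueError: max() iterable argument is empty
```

```bash
python3 - <<'E'
from h import *
s,t=load('s0'),load('t0')
for d,pt in((s,(285,178)),(t,(215,218))):
    h=cv2.cvtColor(d['color'],cv2.COLOR_RGB2HSV).astype(int); 
    q=np.median(h[pt[1]-5:pt[1]+5,pt[0]-5:pt[0]+5].reshape(-1,3),0); print(q)
    m=((abs(h[...,0]-q[0])<4)&(h[...,1]>q[1]-50)).astype(np.uint8)
    k=np.zeros_like(m); cv2.circle(k,pt,38,1,-1); m=cv2.morphologyEx(m*k,cv2.MORPH_OPEN,np.ones((3,3),np.uint8))
    n,l,st,c=cv2.connectedComponentsWithStats(m); j=l[pt[1],pt[0]]; c=max(cv2.findContours((l==j).astype(np.uint8),0,1)[0],key=cv2.contourArea)
    E=cv2.fitEllipse(cv2.convexHull(c)); print(E,st[j],atz(d,*E[0],60).round(1))
a=cv2.resize(s['color'][140:220,215:360],None,fx=4,fy=4,interpolation=2);b=cv2.resize(t['color'][165:255,145:290],None,fx=4,fy=4,interpolation=2)
cv2.imwrite('pics/c0.png',cv2.resize(np.vstack([a,b]),None,fx=.85,fy=.85)[...,::-1])
E
```

```text
[ 13. 176. 139.]
((290.14459228515625, 180.14398193359375), (37.03460693359375, 51.077877044677734), 92.94389343261719) [ 266  162   50   37 1441] [505.6 197.1  60. ]
[ 12. 162. 127.]
((219.11891174316406, 210.3560333251953), (49.52921676635742, 50.24115753173828), 55.04490280151367) [ 195  186   50   50 1943] [493.2 200.8  60. ]
```

View pics/c0.png

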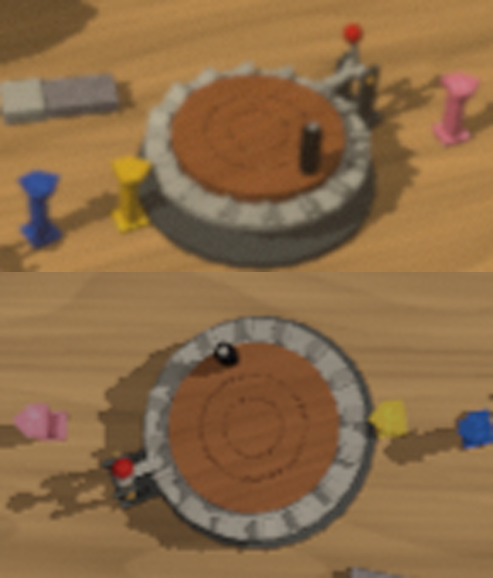

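The crop confirms it: brown top, red ball at scene (350,33) / top (122,467), black knob at scene (311,148) / top (226,354), and yellow pointer at scene (130,195) / top (390,420) in crop pixels. Using the top-view axis of (493,201), the measured ball radius is 108 mm and the knob radius about 62 mm, so the axis is consistent. The pointer sits at −1.83 rad from base +x. The scene ellipse gave an axis about 12 mm off in x; it is biased by the disc edge, so I don't use it.

```bash
cat >> h.py <<'E'
AX=np.array([493.2,200.8]); BX=np.array([.936,.353]); BY=np.array([-.353,.936])
def to(p,xdir):
    st=read_state(); Rm=R.from_quat(st['ee_rot']).as_matrix()
    y=np.array([0,0,-1.]); x=np.r_[xdir,0]; x=x/np.linalg.norm(x)
    if 1:
        T=np.c_[x,y,np.cross(x,y)]
    d=Rm.T@(np.array(p)-st['position'])/1000; w=R.from_matrix(Rm.T@T).as_rotvec()
    print('d',d.round(4),'w',w.round(3),'pos',st['position'].round(1),'F',st['contact_force'].round(1),'j',st['joints'].round(2),'g',round(st['gripper_width'],1),'t',st['clock'])
E
python3 - <<'E'
from h import *
print(R.from_quat(read_state()['ee_rot']).as_matrix().round(3))
p=np.r_[AX+74*BY,150]
to(p,BY);to(p,-BY)
E
```

```text
[[-0.328 -0.001 -0.945]
 [ 0.945  0.001 -0.328]
 [ 0.002 -1.     0.   ]]
d [ 0.7261  0.0816 -0.5298] w [-0.    -0.026  0.002] pos [ 205.2 -589.9  230.5] F [0.4 0.7 0.3] j [-0.98  0.39  0.01 -0.   -1.19 -0.26] g 85.3 t 0.15
d [ 0.7261  0.0816 -0.5298] w [-3.000e-03  3.116e+00 -0.000e+00] pos [ 205.2 -589.9  230.5] F [0.4 0.7 0.3] j [-0.98  0.39  0.01 -0.   -1.19 -0.26] g 85.3 t 0.15
```

>>> play_rows(series=[[0.03, 0, -0.035, 0, 0, 0, 0], [0.03, 0, -0.035, 0, 0, 0, 0], [0.03, 0, -0.035, 0, 0, 0, 0], [0.03, 0, -0.035, 0, 0, 0, 0], [0.03, 0, -0.035, 0, 0, 0, 0], [0.03, 0, -0.035, 0, 0, 0, 0], [0.03, 0, -0.035, 0, 0, 0, 0], [0.03, 0, -0.035, 0, 0, 0, 0], [0.03, 0, -0.03, 0, 0, 0, 0], [0.03, 0, -0.03, 0, 0, 0, 0]])

```text
clock: 1.15
position: [433.1, -184.5, 227.0]
ee_rot: [0.411, 0.575, -0.573, -0.415]
contact_force: [0.5, -1.6, 1.3]
gripper_width: 0.2
```

```bash
python3 -c "
from h import *
to(np.r_[AX+74*BY,150],BY)"
```

```text
d [ 0.4197  0.0792 -0.1769] w [-0.002 -0.037  0.006] pos [ 433.1 -184.5  227. ] F [ 0.5 -1.6  1.3] j [-0.06  0.13 -0.36 -0.01 -1.09 -1.19] g 0.2 t 1.15
```

>>> play_rows(series=[[0.044, 0, -0.019, 0, 0, 0, 0], [0.044, 0, -0.019, 0, 0, 0, 0], [0.044, 0, -0.019, 0, 0, 0, 0], [0.044, 0, -0.019, 0, 0, 0, 0], [0.044, 0, -0.019, 0, 0, 0, 0], [0.044, 0, -0.019, 0, 0, 0, 0], [0.044, 0, -0.019, 0, 0, 0, 0], [0.044, 0, -0.019, 0, 0, 0, 0], [0.044, 0, -0.019, 0, 0, 0, 0], [0.024, 0, -0.01, 0, -0.03, 0, 0]])

```text
clock: 2.15
position: [469.5, 292.2, 228.6]
ee_rot: [0.401, 0.582, -0.58, -0.405]
contact_force: [0.7, 0.0, -1.0]
gripper_width: 0.1
```

```bash
python3 -c "
from h import *
to(np.r_[AX+74*BY,97],BY)"
```

```text
d [-0.0207  0.1315  0.0099] w [-0.001 -0.003  0.006] pos [469.5 292.2 228.6] F [ 0.7  0.  -1. ] j [ 0.85  0.26 -0.17 -0.01 -1.13 -2.06] g 0.1 t 2.15
```

>>> play_rows(series=[[-0.022, 0, 0.01, 0, 0, 0, 0], [0, 0, 0, 0, 0, 0, 0], [0, 0.03, 0, 0, 0, 0, 0], [0, 0.03, 0, 0, 0, 0, 0], [0, 0.025, 0, 0, 0, 0, 0], [0, 0, 0, 0, 0, 0, 0]])

```text
clock: 2.75
position: [467.5, 270.6, 140.5]
ee_rot: [0.4, 0.583, -0.58, -0.404]
contact_force: [-0.3, -0.2, 0.7]
gripper_width: 0.2
```

```bash
python3 -c "
from h import *
to(np.r_[AX+74*BY,97],BY)
s=save('scene','s1');w=save('wrist','w1')
a=cv2.resize(s['color'][100:220,215:375],None,fx=3,fy=3,interpolation=2)
cv2.imwrite('pics/c1.png',np.hstack([a,cv2.resize(w['color'][:,:],(480,360))])[...,::-1][:, :960])
i=cv2.imread('pics/c1.png');cv2.imwrite('pics/c1.png',cv2.resize(i,None,fx=.83,fy=.83))"
```

```text
d [-0.0006  0.0435  0.0006] w [-0.     0.001  0.007] pos [467.5 270.6 140.5] F [-0.3 -0.2  0.7] j [ 0.82  0.33 -0.33 -0.01 -0.91 -2.03] g 0.2 t 2.75
```

View pics/c1.png

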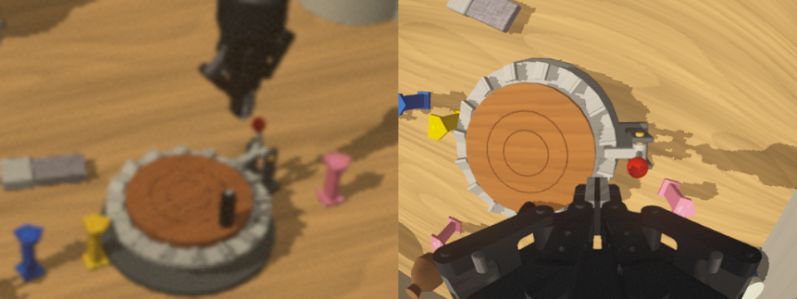

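The fingertips at scene (243,115) are just inside the red ball (258,124). The wrist view shows the ball at (637,167), to the right of the tips along the tool's +x. I'll go down and push outwards.

>>> play_rows(series=[[0, 0.025, 0, 0, 0, 0, 0], [0, 0.019, 0, 0, 0, 0, 0], [0, 0, 0, 0, 0, 0, 0]])

```text
clock: 3.15
position: [473.8, 275.4, 105.6]
ee_rot: [0.402, 0.59, -0.574, -0.401]
contact_force: [0.2, 0.4, -0.1]
gripper_width: -0.3
```

```bash
python3 -c "
from h import *
to(np.r_[AX+74*BY,97],BY)
w=load('w1');o=atz(w,(637-398.5)/398.5*512,167/299*384,107,True);print(o)"
```

```text
d [-0.0027  0.0084  0.0084] w [0.02  0.003 0.013] pos [473.8 275.4 105.6] F [ 0.2  0.4 -0.1] j [ 0.82  0.37 -0.36 -0.   -0.81 -2.03] g -0.3 t 3.15
[453.10369584 301.0246978  107.        ]
```

>>> play_rows(series=[[0, 0, 0, 0, 0, 0, 0]])

```text
clock: 3.25
position: [474.9, 276.0, 107.5]
ee_rot: [0.402, 0.591, -0.573, -0.401]
contact_force: [-0.0, 0.4, 0.1]
gripper_width: 0.1
```

```bash
python3 -c "
from h import *
to(np.r_[AX+74*BY,97],BY)"
```

```text
d [-0.0029  0.0103  0.0096] w [0.022 0.003 0.014] pos [474.9 276.  107.5] F [-0.   0.4  0.1] j [ 0.82  0.37 -0.36 -0.   -0.81 -2.03] g 0.1 t 3.25
```

>>> play_rows(series=[[-0.003, 0.01, 0.009, 0.022, 0, 0.014, 0], [0, 0, 0, 0, 0, 0, 0]])

```text
clock: 3.45
position: [468.4, 270.8, 99.6]
ee_rot: [0.402, 0.583, -0.581, -0.401]
contact_force: [0.4, -0.3, 0.2]
gripper_width: -0.0
```

```bash
python3 -c "
from h import *
to(np.r_[AX+74*BY,97],BY)"
```

```text
d [-0.0002  0.0026  0.0015] w [0.004 0.003 0.001] pos [468.4 270.8  99.6] F [ 0.4 -0.3  0.2] j [ 0.82  0.38 -0.38  0.   -0.81 -2.03] g -0.0 t 3.45
```

>>> play_rows(series=[[0.008, 0.002, 0.001, 0.004, 0, 0, 0], [0.008, 0, 0, 0, 0, 0, 0], [0.008, 0, 0, 0, 0, 0, 0], [0.008, 0, 0, 0, 0, 0, 0], [0.008, 0, 0, 0, 0, 0, 0]])

```text
clock: 3.95
position: [452.8, 311.2, 99.3]
ee_rot: [0.401, 0.583, -0.581, -0.401]
contact_force: [1.1, 0.3, -0.0]
gripper_width: 0.3
```

```bash
python3 -c "
from h import *
to(np.r_[AX+127*BY,97],BY)"
```

```text
d [0.0095 0.0023 0.0012] w [0.002 0.003 0.002] pos [452.8 311.2  99.3] F [ 1.1  0.3 -0. ] j [ 0.9   0.39 -0.35 -0.   -0.82 -2.1 ] g 0.3 t 3.95
```

>>> play_rows(series=[[0.008, 0, 0, 0, 0, 0, 0], [0, 0, 0, 0, 0, 0, 0], [0, 0, 0, 0, 0, 0, 0], [-0.01, 0, 0, 0, 0, 0, 0], [-0.012, -0.01, 0, 0, 0, 0, 0], [0, -0.03, 0, 0, 0, 0, 0], [0, -0.03, 0, 0, 0, 0, 0.085], [0, -0.03, 0, 0, 0, 0, 0.085], [0, 0, 0, 0, 0, 0, 0.085]])

```text
clock: 4.85
position: [458.8, 293.1, 204.5]
ee_rot: [-0.402, -0.582, 0.582, 0.402]
contact_force: [0.1, -0.0, -0.0]
gripper_width: 43.0
```

```bash
python3 -c "
from h import *
to(np.r_[AX+62*BX,180],-BY)
s=save('scene','s2');w=save('wrist','w2')
a=cv2.resize(s['color'][100:220,215:375],None,fx=3,fy=3,interpolation=2)
i=np.hstack([a,cv2.resize(w['color'],(480,360))])[...,::-1]
cv2.imwrite('pics/c2.png',cv2.resize(i,None,fx=.83,fy=.83))"
```

```text
d [-0.0985  0.0245 -0.0616] w [-1.00e-03 -3.14e+00 -0.00e+00] pos [458.8 293.1 204.5] F [ 0.1 -0.  -0. ] j [ 0.87  0.27 -0.23  0.   -1.07 -2.08] g 43.0 t 4.85
```

View pics/c2.png

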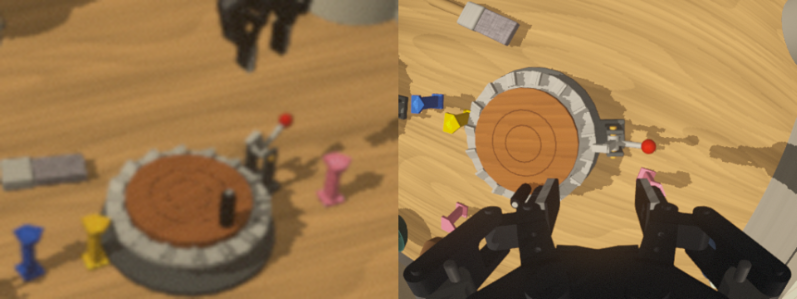

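The pawl now lies back: the ball is at scene (286,119), outside the bracket, and the knob hasn't moved. Next I turn the wrist half round so joint 6 has range for the arc.

>>> play_rows(series=[[0, 0, 0, 0, -0.15, 0, 0.04], [0, 0, 0, 0, -0.15, 0, 0.04], [0, 0, 0, 0, -0.15, 0, 0.04], [0, 0, 0, 0, -0.15, 0, 0.04], [0, 0, 0, 0, -0.15, 0, 0.04], [0, 0, 0, 0, -0.15, 0, 0.04], [0, 0, 0, 0, -0.15, 0, 0.04], [0, 0, 0, 0, -0.15, 0, 0.04], [0, 0, 0, 0, -0.15, 0, 0.04], [0, 0, 0, 0, -0.15, 0, 0.04]])

```text
clock: 5.95
position: [451.7, 279.4, 187.8]
ee_rot: [0.115, -0.693, 0.706, -0.093]
contact_force: [0.4, 0.1, -0.8]
gripper_width: 40.3
```

>>> play_rows(series=[[0, 0, 0, 0, -0.15, 0, 0.04], [0, 0, 0, 0, -0.15, 0, 0.04], [0, 0, 0, 0, -0.15, 0, 0.04], [0, 0, 0, 0, -0.15, 0, 0.04], [0, 0, 0, 0, -0.15, 0, 0.04], [0, 0, 0, 0, -0.15, 0, 0.04], [0, 0, 0, 0, -0.15, 0, 0.04], [0, 0, 0, 0, -0.15, 0, 0.04], [0, 0, 0, 0, -0.15, 0, 0.04], [0, 0, 0, 0, -0.15, 0, 0.04]])

```text
clock: 6.95
position: [445.9, 266.9, 174.0]
ee_rot: [0.576, -0.445, 0.436, -0.529]
contact_force: [0.6, 0.3, -0.1]
gripper_width: 40.0
```

```bash
python3 -c "
from h import *
to(np.r_[AX+62*BX,150],-BY)
w=load('w2');s=load('s2');print((proj(s,np.r_[AX+157*BY,88])-[215,100])*2.49)"
```

```text
d [0.0658 0.0205 0.0942] w [ 0.062 -0.137  0.027] pos [445.9 266.9 174. ] F [ 0.6  0.3 -0.1] j [ 0.85  0.29 -0.28 -0.01 -1.06  0.95] g 40.0 t 6.95
[284.7908752  118.13207038]
```

The projected fully-open ball, (285,118), matches what I see at (286,119). Now I move over the knob.

>>> play_rows(series=[[0.02, -0.01, 0.03, 0.03, -0.06, 0.015, 0.04], [0.02, 0, 0.03, 0.03, -0.06, 0.01, 0.04], [0.015, 0, 0.02, 0, 0, 0, 0.04], [0, 0, 0, 0, 0, 0, 0.04], [0, 0, 0, 0, 0, 0, 0.04]])

```text
clock: 7.45
position: [538.0, 230.5, 175.4]
ee_rot: [0.584, -0.406, 0.404, -0.575]
contact_force: [0.1, 0.4, 0.3]
gripper_width: 39.9
```

```bash
python3 -c "
from h import *
to(np.r_[AX+62*BX,150],-BY)"
```

```text
d [0.0117 0.0254 0.0101] w [ 0.014 -0.01   0.005] pos [538.  230.5 175.4] F [0.1 0.4 0.3] j [ 0.68  0.37 -0.16  0.   -1.05  1.24] g 39.9 t 7.45
```

>>> play_rows(series=[[0.012, 0.01, 0.01, 0.014, -0.01, 0.005, 0.04], [0, 0.01, 0, 0, 0, 0, 0.04], [0, 0, 0, 0, 0, 0, 0.04], [0, 0, 0, 0, 0, 0, 0.04]])

```text
clock: 7.85
position: [548.1, 221.7, 152.5]
ee_rot: [0.583, -0.403, 0.401, -0.58]
contact_force: [0.0, -0.5, 1.3]
gripper_width: 39.9
```

```bash
python3 -c "
from h import *
to(np.r_[AX+62*BX,85],-BY)
s=save('scene','s3');w=save('wrist','w3')
a=cv2.resize(s['color'][100:220,215:375],None,fx=3,fy=3,interpolation=2)
i=np.hstack([a,cv2.resize(w['color'],(480,360))])[...,::-1]
cv2.imwrite('pics/c3.png',cv2.resize(i,None,fx=.83,fy=.83))"
```

```text
d [0.0002 0.0675 0.0037] w [0.005 0.001 0.001] pos [548.1 221.7 152.5] F [ 0.  -0.5  1.3] j [ 0.66  0.4  -0.18 -0.   -1.    1.28] g 39.9 t 7.85
```

View pics/c3.png

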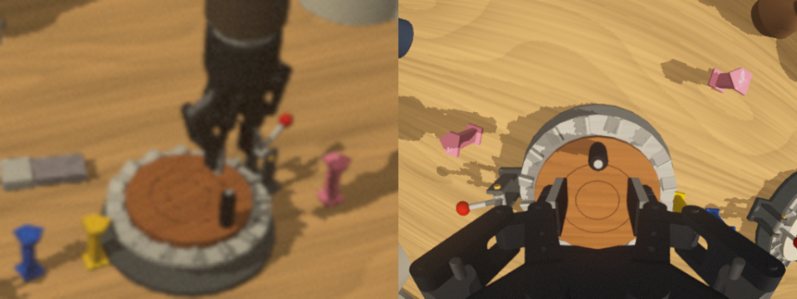

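The knob at wrist (598,160) is centred between the fingers and the pawl is still open. I'll lower slowly and close to a loose cage.

>>> play_rows(series=[[0, 0.02, 0.003, 0.004, 0, 0, 0.04], [0, 0.015, 0, 0, 0, 0, 0.04], [0, 0, 0, 0, 0, 0, 0.04], [0, 0.015, 0.001, 0, 0, 0, 0.04], [0, 0.01, 0, 0, 0, 0, 0.04], [0, 0, 0, 0, 0, 0, 0.04]])

```text
clock: 8.55
position: [553.4, 226.9, 96.7]
ee_rot: [-0.58, 0.399, -0.402, 0.585]
contact_force: [1.1, -0.0, 0.2]
gripper_width: 40.1
```

```bash
python3 -c "
from h import *
to(np.r_[AX+62*BX,80],-BY)"
```

```text
d [ 0.0031  0.0167 -0.0037] w [-0.009  0.005 -0.001] pos [553.4 226.9  96.7] F [ 1.1 -0.   0.2] j [ 0.66  0.46 -0.24  0.   -0.86  1.27] g 40.1 t 8.55
```

>>> play_rows(series=[[0.003, 0.01, -0.004, -0.009, 0.005, 0, 0.04], [0, 0, 0, 0, 0, 0, 0.024], [0, 0, 0, 0, 0, 0, 0.024]])

```text
clock: 8.85
position: [551.5, 223.0, 87.9]
ee_rot: [-0.581, 0.402, -0.402, 0.583]
contact_force: [-0.2, 0.1, -0.1]
gripper_width: 24.1
```

```bash
python3 -c "
from h import *
to(np.r_[AX+62*BX,83],-BY)"
```

```text
d [ 0.0003  0.0049 -0.0003] w [-0.002  0.    -0.002] pos [551.5 223.   87.9] F [-0.2  0.1 -0.1] j [ 0.66  0.47 -0.25 -0.   -0.85  1.28] g 24.1 t 8.85
```

>>> play_rows(series=[[0.006, 0.003, 0, 0, 0.1, 0, 0.024], [0.006, 0, 0, 0, 0.1, 0, 0.024], [0.006, 0, 0, 0, 0.1, 0, 0.024], [0.006, 0, 0, 0, 0.1, 0, 0.024], [0.006, 0, 0, 0, 0.1, 0, 0.024], [0, 0, 0, 0, 0, 0, 0.024]])

```text
clock: 9.45
position: [558.1, 195.8, 87.4]
ee_rot: [-0.455, 0.538, -0.537, 0.463]
contact_force: [-0.2, 0.6, 0.6]
gripper_width: 23.9
```

```bash
cat >> h.py <<'E'
def arc(dt):
    q=np.array(read_state()['position'][:2])-AX; a=np.arctan2(q@BY,q@BX); print('r',np.hypot(*q),'ang',a)
    g=a+dt; u=np.cos(g)*BX+np.sin(g)*BY; v=np.sin(g)*BX-np.cos(g)*BY
    to(np.r_[AX+62*u,84],v)
E
python3 -c "
from h import *
arc(0)"
```

```text
r 65.13329918398443 ang -0.43764152863240907
d [ 0.0003  0.0034 -0.0031] w [-0.007 -0.081 -0.009] pos [558.1 195.8  87.4] F [-0.2  0.6  0.6] j [ 0.61  0.46 -0.27 -0.   -0.83  0.81] g 23.9 t 9.45
```

>>> play_rows(series=[[0.007, 0.002, -0.002, -0.005, 0.08, -0.005, 0.024], [0.007, 0, -0.001, 0, 0.08, 0, 0.024], [0.007, 0, -0.001, 0, 0.09, 0, 0.024], [0.007, 0, -0.001, 0, 0.1, 0, 0.024], [0.007, 0, -0.001, 0, 0.1, 0, 0.024], [0, 0, 0, 0, 0, 0, 0.024]])

```text
clock: 10.05
position: [545.7, 168.4, 88.5]
ee_rot: [-0.321, 0.628, -0.625, 0.334]
contact_force: [0.0, 0.3, -0.8]
gripper_width: 23.7
```

```bash
python3 -c "
from h import *
arc(0)"
```

```text
r 61.67908497472296 ang -0.9140823004465314
d [0.0001 0.0045 0.0003] w [-0.005 -0.055 -0.018] pos [545.7 168.4  88.5] F [ 0.   0.3 -0.8] j [ 0.58  0.43 -0.32 -0.   -0.8   0.38] g 23.7 t 10.05
```

>>> play_rows(series=[[0.007, 0.003, -0.001, -0.005, 0.08, -0.015, 0.024], [0.007, 0, -0.001, 0, 0.08, 0, 0.024], [0.007, 0, -0.001, 0, 0.09, 0, 0.024], [0.007, 0, -0.001, 0, 0.09, 0, 0.024], [0.007, 0, -0.001, 0, 0.09, 0, 0.024], [0.007, 0, -0.001, 0, 0.09, 0, 0.024], [0, 0, 0, 0, 0, 0, 0.024]])

```text
clock: 10.75
position: [517.6, 149.2, 88.5]
ee_rot: [-0.152, 0.691, -0.687, 0.165]
contact_force: [0.0, 0.2, 0.7]
gripper_width: 23.8
```

```bash
python3 -c "
from h import *
arc(0)"
```

```text
r 57.03497398150938 ang -1.4902466798800351
d [0.0001 0.0045 0.005 ] w [ 0.002  0.012 -0.019] pos [517.6 149.2  88.5] F [0.  0.2 0.7] j [ 0.58  0.38 -0.4   0.   -0.77 -0.13] g 23.8 t 10.75
```

>>> play_rows(series=[[0.007, 0.003, 0.004, 0, 0.1, -0.018, 0.024], [0.007, 0, 0, 0, 0.1, 0, 0.024], [0.006, 0, 0, 0, 0.1, 0, 0.024], [0.004, 0, 0, 0, 0.08, 0, 0.024], [0, 0, 0, 0, 0, 0, 0.024], [0, 0, 0, 0, 0, 0, 0.024]])

```text
clock: 11.35
position: [502.3, 141.5, 87.7]
ee_rot: [-0.028, 0.709, -0.704, 0.035]
contact_force: [0.4, -0.0, 0.1]
gripper_width: 24.3
```

```bash
python3 -c "
from h import *
arc(0)
s=save('scene','s4');w=save('wrist','w4');t=save('top','t4')
a=cv2.resize(s['color'][100:220,215:375],None,fx=3,fy=3,interpolation=2)
i=np.hstack([a,cv2.resize(w['color'],(480,360))])[...,::-1]
cv2.imwrite('pics/c4.png',cv2.resize(i,None,fx=.83,fy=.83))"
```

```text
r 59.999332714544245 ang -1.7799082325807916
d [-0.0001  0.0037  0.002 ] w [ 0.005 -0.063 -0.01 ] pos [502.3 141.5  87.7] F [ 0.4 -0.   0.1] j [ 0.59  0.36 -0.44 -0.   -0.76 -0.5 ] g 24.3 t 11.35
```

View pics/c4.png

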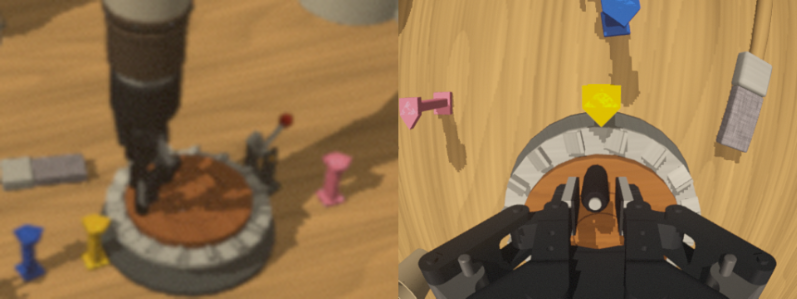

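The knob at wrist (595,204) sits between the fingers, nearly in line with the yellow tip at (601,126). The pawl still lies back.

```bash
python3 -c "
from h import *
w=load('w4')
f=lambda u,v,z:atz(w,(u-398.5)/398.5*512,v/299*384,z,True)[:2]-AX
for q in(f(595,204,110),f(601,105,62),f(601,126,62)): print(q,np.hypot(*q),np.arctan2(q@BY,q@BX))"
```

```text
[  9.48374909 -60.45433145] 61.19368993046897 -1.7758325982062069
[  10.63816254 -113.84161836] 114.3375903771166 -1.8382625421424885
[  9.21698974 -98.4567869 ] 98.8872680688113 -1.8380964676219782
```

>>> play_rows(series=[[0.005, 0, 0.002, 0, 0, 0, 0.024], [0.002, 0, 0, 0, 0, 0, 0.024], [0, 0, 0, 0, 0, 0, 0.024], [0, 0, 0, 0, 0, 0, 0.024]])

```text
clock: 11.9
position: [495.5, 138.8, 87.6]
ee_rot: [-0.028, 0.709, -0.704, 0.035]
contact_force: [1.4, 0.3, -0.4]
gripper_width: 24.1
```

>>> play_rows(series=[[0, 0, 0, 0, 0, 0, 0.04], [0, 0, 0, 0, 0, 0, 0.04], [0, 0, 0, 0, 0, 0, 0.04], [0, -0.02, 0, 0, 0, 0, 0.04], [0, -0.03, 0, 0, 0, 0, 0.04], [0, -0.03, 0, 0, 0, 0, 0.04], [0, -0.03, 0, 0, 0, 0, 0.04], [0, -0.03, 0, 0, 0, 0, 0.04], [0, 0, 0, 0, 0, 0, 0.04], [0, 0, 0, 0, 0, 0, 0.04]])

```text
clock: 12.9
position: [492.8, 137.0, 231.5]
ee_rot: [-0.03, 0.708, -0.705, 0.033]
contact_force: [-0.0, 0.0, 0.0]
gripper_width: 39.8
```

```bash
python3 -c "
from h import *
arc(0)
s=save('scene','s5');w=save('wrist','w5')
a=cv2.resize(s['color'][100:220,215:375],None,fx=3,fy=3,interpolation=2)
i=np.hstack([a,cv2.resize(w['color'],(480,360))])[...,::-1]
cv2.imwrite('pics/c5.png',cv2.resize(i,None,fx=.83,fy=.83))"
```

```text
r 63.82999857173589 ang -1.9382674895563132
d [ 0.0006  0.1475 -0.0013] w [ 0.004  0.096 -0.005] pos [492.8 137.  231.5] F [-0.  0.  0.] j [ 0.59  0.19 -0.27 -0.   -1.11 -0.5 ] g 39.8 t 12.9
```

View pics/c5.png

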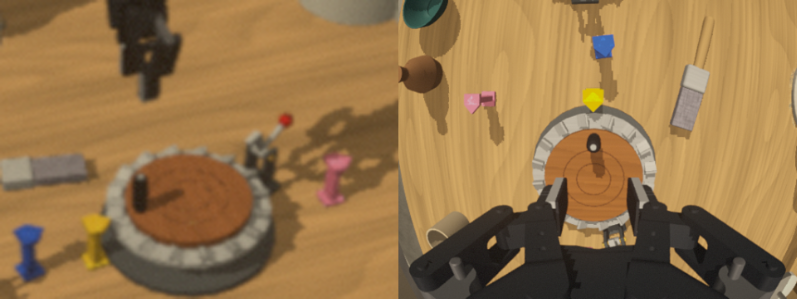

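The knob at wrist (593,147) stands at the yellow tip (593,110), and the pawl ball at scene (286,119) lies back. One last numeric check before handing in.

```bash
python3 -c "
from h import *
w=load('w5')
f=lambda u,v,z:atz(w,(u-398.5)/398.5*512,v/299*384,z,True)[:2]-AX
for q in(f(592.5,147.5,110),f(593,98,62),f(593,111,62)): print(q,np.hypot(*q),np.arctan2(q@BY,q@BX))
s=load('s0');s2=load('s5');print(np.abs(s['color'][180:270,105:215].astype(int)-s2['color'][180:270,105:215]).max(2).mean(), read_state()['contact_force'])
job_done()"
```

```text
[  5.13079445 -61.00120987] 61.21660442225669 -1.847526786073742
[  10.52307591 -116.72280974] 117.19620062536042 -1.8415276565019434
[  8.97218033 -99.17513412] 99.58015489283012 -1.8412165593502188
3.3407070707070705 [-0.27064359 -0.95455527  0.5709981 ]
the job is handed in; nothing more can be done
```

The job is done and handed in at about 13 s. I tipped the brown wheel's pawl back by its red ball. I then turned the wheel clockwise with the fingers loosely around the knob, opened them and lifted clear.

- **Knob:** it stands at −1.848 rad, against −1.841 rad for the yellow pointer. That is under 1 mm out at the knob, with 13 mm allowed.
- **Pawl:** the ball is at scene (286,119). It should appear at (285,118) when lying fully back.
- **White-topped wheel:** its scene region shows little change from the start picture (mean difference 3.3 grey levels). I did not measure its knob or pawl separately, but the arm only passed over it well clear.
- **At hand-in:** the gripper was clear of the wheel, about 120 mm above the knob, and the wrist force was about 1 N, within the noise.

**Disagreement:** the scene camera's fit of the wheel's axis was about 12 mm off in x from the top view. I used the top-view axis because it agreed with the 108 mm ball radius and 62 mm knob radius.

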